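# Fit up a tube frame corner for welding

## Robot

A 6-joint arm with a two-finger parallel gripper is mounted at the origin on the work surface. World frame = base frame: x ahead of the robot, y to its left, z up, the work surface at z = 0. Lengths are in m, angles in rad, forces in N, time in s.
With the tool pointing down it reaches from about 0.375 to 0.9 m from the base axis. Payload 3.1 kg.
Tool frame: the origin (TCP) lies midway between the tips of the shut fingers; the grasp point (between the pads) lies 19 mm behind it; z points along the fingers, y is the line along which they close (so a half turn about z gives the same grasp; the last joint's range is limited). The gripper opens to 87 mm and grips with 3 to 60 N. Pads are 19 mm wide; open, the fingers measure 117 mm over their backs; the gripper's body (75 mm by 190 mm) begins 51 mm behind the grasp point.
Start: joints at [-1.401, 0.527, 1.433, -0, 1.181, -0.178], TCP at [0.214, -0.587, 0.223] pointing down, gripper open.
Joint ranges: [-3.08, 3.08], [-0.75, 2.2], [0.22, 2.44], [-1.43, 4.57], [0, 2.65], [-2.85, 2.85]. Speed limits (rad/s): [2.79, 2.79, 3.14, 3.14, 3.14, 3.14].

## Interface

Orientations are given as a unit quaternion [x, y, z, w].
In Python, from rig import get_obs, cams, job gives the robot as it stands.
- The arm moves only by the tool servo_tool, never from a script. Its argument "moves" is text: rows parted by semicolons, each of 5 numbers parted by spaces: the shift along the tool's x, y, z in m, then the turn about the tool's z in degrees, then the finger opening in m, from 0 to 0.087. In form: dx dy dz spin claw; .... A call has 1 to 10 rows; each row is the pose to reach, as a shift and turn from the pose commanded when the call began, along the tool's axes at that moment; what a row does not reach only later rows make up. A row lasts 1/12 s, in which the tool goes at most 41.7 mm and 7.16 degrees, less where a joint would pass 70% of its speed; a pose out of reach is approached as far as the arm can. A call with a gripper value outside its range is refused whole. The fingers move at their own pace and stop on an object; "grip_force" is the grip in N (left out, the last holds). Time passes only in rows, so rows that repeat a pose let the fingers close. It gives the time, the measured TCP pose, the force, the opening and the grip force at its end, in the units of the state.
- get_obs(): the state, without advancing time (a new reading comes with each control period).
- cams.camera(name): name is "scene" or "top" or "wrist"; returns the picture (480x640x3 uint8, blue, green, red); there is no depth.
- cams.camera_model(name): a dict with "fx", "fy", "cx", "cy" (pixels), "dist" ([k1, k2, p1, p2, k3] as OpenCV has them; the pictures are not rectified), "R" (3x3) and "t" (3): a world point X has camera coordinates R X + t. Camera axes: x right, y down, z forward; pixel columns grow to the right and rows downward; lengths in m; the calibration is good to about 2 mm. A picture is of the moment at which its call begins: read the wrist's pose just before it. camera_model takes no time and is no camera call; for the wrist camera it gives the pose at the moment of the call.
- job.hand_in(): hands the job in; it is judged then, once.
The state is a dict: "time": time; "q": joint angles; "joint_velocities": joint speeds; "joint_torque": joint torques, N m; "position": TCP position; "tool_rot": TCP orientation; "ft_force": force on the tool from outside, world axes, zero at the start; "moment": the same for the moment, N m; "grip_width": finger opening in m; "grip_force": force on a finger pad.
Only numpy, scipy, OpenCV 4.12 (cv2) and the standard library are available. Lean on these libraries where they do the work, as an engineer would, in place of code of your own. Each camera call takes 0.05 s, during which the arm holds its last target. There are 200 camera calls.

## Task

A frame corner is being set up for welding: one square tube is already clamped on the bench with its end against the angle-iron fence. Push the loose tube that lies in front of the fence until its side is flat against the fence and its end butts squarely against the side of the clamped tube, with no gap at either. Only push it along the bench with the fingers, do not pick it up or tip it; leave the other things where they are, and move clear at the end.

Things in the scene. Friction and masses are not known exactly. Their poses are not given: they have to be found in the camera images.
- setup: The fixed set-up bolted to the bench: angle-iron fence, clamped tube, two toggle clamps. Origin on the bench surface in the inner corner where the fence's working face meets the clamped tube's side; z up, x across the fence, pointing away from the robot within 0.25 rad. The loose tube's place beside the fence: its long axis along y, x from -40 to 0 mm, y from -180 to 0 mm.
- fence (a point): Middle of the fence's upright working face, 20 mm above the bench (at x 0, y -90 mm from the set-up's origin; same axes). Dark angle iron: the face is flat, looks to -x (towards the robot), 40 mm high, from y -260 to +80 mm of the set-up. Behind it a flat leg 5 mm thick, with bolt heads up to 13 mm, reaches x +40 mm.
- joint (a point): Middle of the joint area, 20 mm above the bench, on the clamped tube's side that looks to -y (at x -20 mm, y 0 from the set-up's origin; same axes). The clamped tube is plain square steel tube 40 x 40 mm, 240 mm long, lying along x with its far end on the fence, from x -240 to 0 mm and y 0 to +40 mm of the set-up.
- clamps (a point): Half-way between the two shut toggle clamps, on top of the clamped tube (at x -125, y +20, z 40 mm from the set-up's origin; same axes). The clamps are 120 mm apart along x; each has a rubber foot on the tube and a body and red handle on the side away from the loose tube, y +54 to +190 mm of the set-up, up to 75 mm high. Leave shut.
- rail: The loose tube: plain square steel tube 40 x 40 mm, wall 3 mm, 180 mm long, open ends, 0.3 to 0.55 kg, lying flat on the bench. Origin at the centre of its underside; y along its length, z up. Starts between robot and fence, 85 to 170 mm short of its place, turned up to 0.6 rad from the fence. Either end may meet the clamped tube. It slides under a push of 1 to 7 N.
- offcut: Bystander: short piece of the same tube, 40 x 40 mm, standing upright, 80 mm high, to the robot's right; origin at the centre of its underside. Leave alone.
- flower: Bystander: ornamental steel flower lying flat on the bench to the robot's right, five petals, 112 mm across, 17 mm high; origin at the centre of its underside. Leave alone.
- hammer: Bystander: hammer with wooden handle, 260 mm long, lying on the bench to the robot's left of the clamps; origin at its middle, x along the handle towards the head. Leave alone.
Things that resemble listed ones, but are neither listed nor needed, are in the scene too. What is shaped like the rail but pink or red is not meant.

How it is judged:
At the end, for the whole second after the job is handed in: The loose tube lies flat and at rest on the bench, its side within 2.5 mm of the fence (measured at mid length) and parallel to it within 1 degree, its end within 2.5 mm of the clamped tube's side (x of rail in the frame of setup between -0.0225 and -0.0175 m and y of rail in the frame of setup between -0.0925 and -0.0875 m and angle between the y axis of rail and the y axis of setup, either way round below 0.0175 rad and height (world z) of rail below 0.003 m and angle between rail's own z axis and vertical below 0.03 rad and linear speed of rail below 0.005 m/s); the robot touches nothing.
It fails at once if the loose tube is lifted off the bench (6 mm) (height (world z) of rail above 0.006 m).
It fails at once if the loose tube is tipped over or up (more than 12 degrees) (angle between rail's own z axis and vertical above 0.21 rad).
It fails at once if another thing on the bench (offcut, flower or hammer) is moved more than 20 mm (distance of any of offcut, flower, hammer from where it was at the start of the episode above 0.02 m).
It also fails if it takes over 48 s, if anything falls off the work surface, if the arm or the gripper's body presses on something with over 40 N, if the wrist force passes 120 N, or if a joint passes its speed limit or range.

## Working session

There is one attempt and no reset: what is moved stays moved. The work goes in short steps, Python scripts to look and compute and a tool call to move; the robot and the scene stay as the last step left them, time stands still between calls to the robot, and variables do not carry over. Pictures are saved under pics/ and viewed, at most 10 in all, crops included, and the job is handed in when it is done.

Besides the shell and the picture viewer there is one more tool, called after "Request:" as name(argument=value, ...), one argument or row to a line, values as JSON. servo_tool: Moves the arm, as the interface text tells. Its arguments: {"type":"object","properties":{"moves":{"type":"string"},"grip_force":{"type":"number"}},"required":["moves"]}

```bash
mkdir -p pics; python3 - <<'E'
from rig import get_obs,cams,job
import cv2,numpy as np
for n in("top","scene"):
    cv2.imwrite(f"pics/{n}0.png",cams.camera(n)); m=cams.camera_model(n); print(n,m)
o=get_obs();print(o["time"],o["position"],o["tool_rot"],o["grip_width"])
E
```

```text
top {'fx': 530.9777110892577, 'fy': 530.9777110892577, 'cx': 319.00006402263045, 'cy': 236.07425837053705, 'dist': array([-0.11354901,  0.        ,  0.        ,  0.        ,  0.        ]), 'R': array([[-0.00422682, -0.99998029, -0.00464187],
       [-0.99068575,  0.00481923, -0.13608274],
       [ 0.13610243,  0.00402343, -0.9906866 ]]), 't': array([0.04722475, 0.52925358, 1.51248766])}
scene {'fx': 526.6356187626195, 'fy': 526.6356187626195, 'cx': 321.53416163477647, 'cy': 250.09676110823403, 'dist': array([-0.1374837,  0.       ,  0.       ,  0.       ,  0.       ]), 'R': array([[ 0.8141991 ,  0.58017918,  0.02172408],
       [ 0.37676243, -0.49952343, -0.78008103],
       [-0.44173509,  0.64332609, -0.62530125]]), 't': array([-0.43687998, -0.13457751,  1.56452045])}
0.1 [ 0.21351367 -0.58671513  0.22168389] [ 9.84833668e-01  1.73498516e-01  1.26896032e-05 -9.54544802e-04] 0.08724091129159575
```

View pics/top0.png

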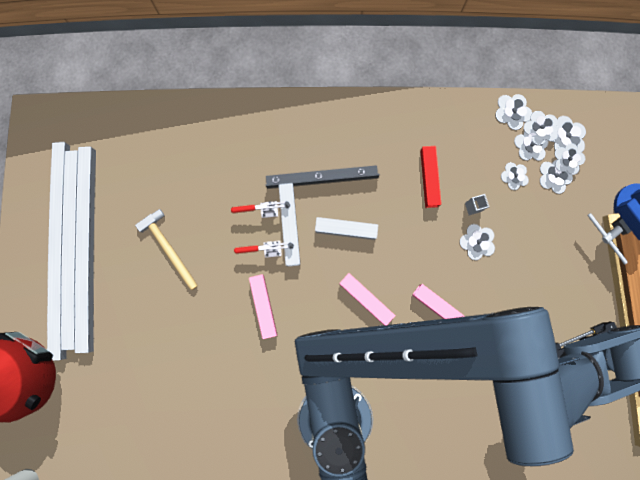

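View pics/scene0.png

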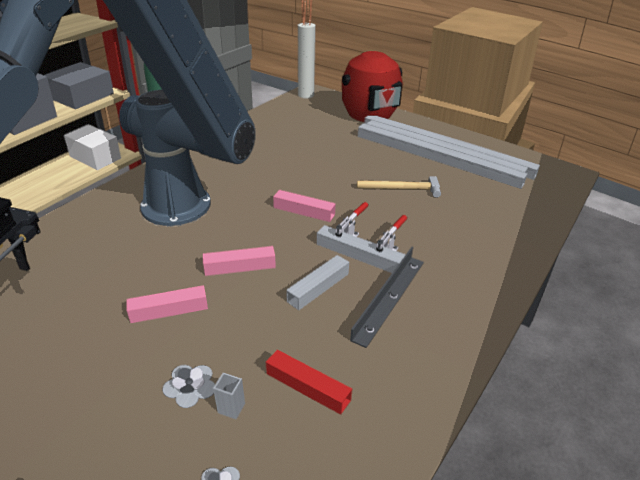

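The top view shows the grey loose tube at about (346,228), in front of the fence (322,177) and right of the clamped tube (289,225). Other candidates are the pink bars (262,307), (367,299), (440,302), the red bar (431,177) and the long stock (70,250). Only the grey one between robot and fence fits. I'll confirm this in an enlarged crop.

```bash
python3 - <<'E'
import cv2
a=cv2.imread("pics/top0.png")[155:275,235:395]
cv2.imwrite("pics/c1.png",cv2.resize(a,None,fx=5,fy=5,interpolation=cv2.INTER_CUBIC))
E
```

```text
(no output)
```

View pics/c1.png

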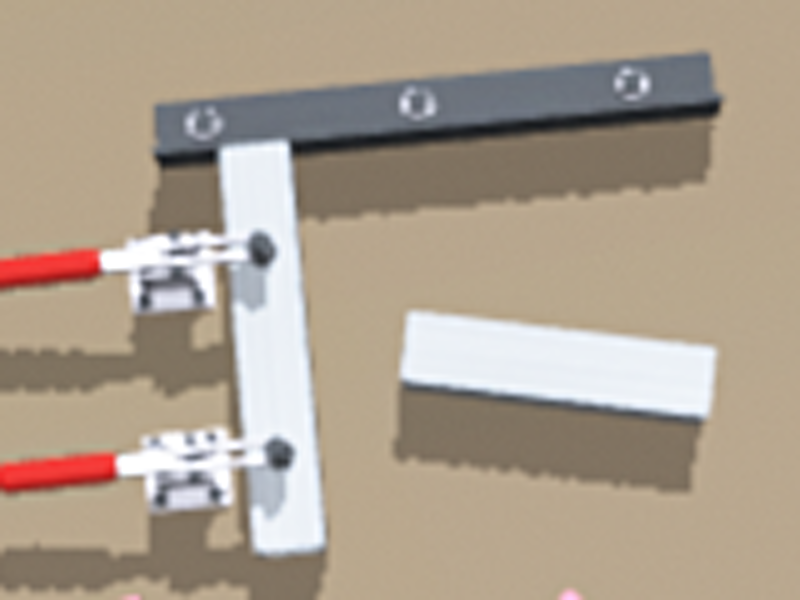

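Confirmed: a plain grey tube, with top-face corners in the crop at (408,312), (716,347), (707,418), (400,382). The clamped tube's top corners are (219,147), (290,141), (325,549), (253,554). I'll fit both poses.

```bash
cat > h.py <<'E'
import cv2,numpy as np
from scipy.optimize import least_squares
from scipy.spatial.transform import Rotation as Ro
def proj(m,P):
    return cv2.projectPoints(np.array(P,float),cv2.Rodrigues(m["R"])[0],m["t"],np.array([[m["fx"],0,m["cx"]],[0,m["fy"],m["cy"]],[0,0,1]]),m["dist"])[0][:,0]
def world(p,loc):
    x,y,a=p; c,s=np.cos(a),np.sin(a); L=np.array(loc,float)
    return np.c_[x+c*L[:,0]-s*L[:,1],y+s*L[:,0]+c*L[:,1],L[:,2]]
def fit(m,loc,px,p0):
    r=least_squares(lambda p:(proj(m,world(p,loc))-px).ravel(),p0)
    return r.x,np.abs(r.fun).max()
RAIL=[[.02,.09,.04],[.02,-.09,.04],[-.02,-.09,.04],[-.02,.09,.04]]
CL=[[0,.04,.04],[0,0,.04],[-.24,0,.04],[-.24,.04,.04]]
def rel(s,r):
    c,n=np.cos(s[2]),np.sin(s[2]); d=r[:2]-s[:2]
    return np.array([c*d[0]+n*d[1],-n*d[0]+c*d[1],r[2]-s[2]])
E
python3 - <<'E'
from h import *
from rig import cams
m=cams.camera_model("top")
f=lambda q:(np.array(q,float)+.5)/5-.5+[235,155]
r,e=fit(m,RAIL,f([(408,312),(716,347),(707,418),(400,382)]),[.65,0,0])
s,e2=fit(m,CL,f([(219,147),(290,141),(325,549),(253,554)]),[.75,.05,0])
print("rail",r,e,"setup",s,e2,"rel",rel(s,r))
print("fence ends px",((proj(m,world(s,[[0,-.26,.04],[0,.08,.04]]))-[235,155]+.5)*5))
E
```

```text
rail [ 0.55370749 -0.03447093 -0.12152203] 0.36474901993670983 setup [0.68712779 0.12306813 0.08673681] 0.49775115765061173 rel [-0.14656605 -0.14538889 -0.20825884]
fence ends px [[726.17154206 104.37742985]
 [154.25472433 155.73543024]]
```

```bash
cat >> h.py <<'E'
R0=np.array([0.55371,-0.03447,-0.12152]); S0=np.array([0.68713,0.12307,0.08674])
def shift(o,xyz,yaw):
    "tool-frame shift (mm) and spin (deg) to reach world xyz with tool x at yaw"
    Q=Ro.from_quat(o["tool_rot"]); X=Q.as_matrix()[:,0]
    sp=np.degrees(np.arctan2(X[1],X[0])-yaw)
    return np.round(1e3*Q.inv().apply(np.array(xyz)-o["position"]),1),round((sp+180)%360-180,2)
E
python3 - <<'E'
from h import *
from rig import get_obs
o=get_obs()
p=world(R0,[[-.075,0,.15],[-.075,0,.015]])
print(p);print(shift(o,p[0],R0[2]))
E
```

```text
[[ 0.47926309 -0.02537841  0.15      ]
 [ 0.47926309 -0.02537841  0.015     ]]
(array([ 441.6, -436.6,   72.7]), np.float64(26.95))
```

Request:
servo_tool(
  moves="0.03 -0.03 0 3 0.087; 0.06 -0.06 0.01 6 0.087; 0.088 -0.088 0.02 9 0.087; 0.117 -0.116 0.03 12 0.087; 0.146 -0.144 0.04 15 0.087; 0.175 -0.173 0.05 18 0.087; 0.204 -0.202 0.06 21 0.087; 0.233 -0.230 0.07 24 0.087; 0.262 -0.259 0.07 27 0.087; 0.290 -0.287 0.0727 27 0.087",
)

```text
time: 0.93
position: [0.3882, -0.2165, 0.1493]
tool_rot: [0.998, -0.062, -0.0, -0.0]
ft_force: [1.1, 0.6, -0.3]
grip_width: 0.0872
grip_force: 0.0
```

Request:
servo_tool(
  moves="0.04 0 0 0 0.087; 0.08 0 0 0 0.087",
)

```text
time: 1.1
position: [0.4651, -0.2232, 0.1486]
tool_rot: [0.998, -0.06, -0.003, -0.002]
ft_force: [1.7, -2.7, 0.4]
grip_width: 0.0869
grip_force: 0.0
```

```bash
python3 - <<'E'
from h import *
from rig import get_obs
o=get_obs()
p=world(R0,[[-.075,0,.15],[-.075,0,.015]])
print(o["time"],o["position"],shift(o,p[0],R0[2]),o["ft_force"])
E
```

```text
1.1 [ 0.46513923 -0.22320725  0.14861011] (array([  -9.6, -198.1,   -0.5]), np.float64(0.1)) [ 1.72251214 -2.71870771  0.43830625]
```

Request:
servo_tool(
  moves="-0.002 -0.04 0 0 0.087; -0.004 -0.08 0 0 0.087; -0.006 -0.12 0 0 0.087; -0.008 -0.16 0 0 0.087; -0.0096 -0.198 0 0 0.087; -0.0096 -0.198 0.035 0 0.087; -0.0096 -0.198 0.07 0 0.087; -0.0096 -0.198 0.105 0 0.087; -0.0096 -0.198 0.1336 0 0.087; -0.0096 -0.198 0.1336 0 0.087",
)

```text
time: 1.93
position: [0.4786, -0.0294, 0.0115]
tool_rot: [0.998, -0.061, -0.005, -0.001]
ft_force: [-1.0, -0.8, 0.3]
grip_width: 0.087
grip_force: 0.0
```

```bash
python3 - <<'E'
from h import *
from rig import get_obs,cams
o=get_obs()
print(o["time"],o["position"],o["ft_force"],"relR",rel(R0,np.r_[o["position"][:2],0]), "relS",rel(S0,np.r_[o["position"][:2],0]))
a=cams.camera("wrist");cv2.imwrite("pics/w1.png",a)
E
```

```text
1.9333 [ 0.47857918 -0.02940516  0.0115415 ] [-0.99976915 -0.80706995  0.27870008] relR [-0.07519074 -0.00407996  0.12152   ] relS [-0.22097588 -0.1338349  -0.08674   ]
```

View pics/w1.png

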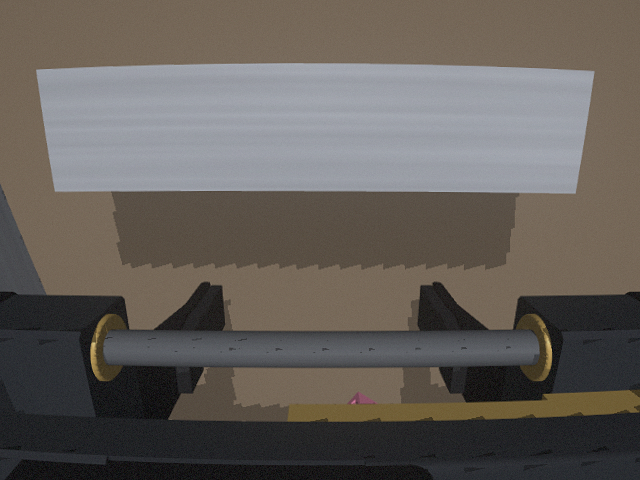

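The rail lies parallel to and centred before the fingers (face edge at row 192, ends at columns 40 and 590). Pushing with both fingers, turning gently.

Request:
servo_tool(
  moves="0.012 0 0 0 0.087; 0.022 0 0 0 0.087; 0.030 0 0 0 0.087; 0.036 0 0 0 0.087; 0.042 -0.001 0 -1 0.087; 0.048 -0.002 0 -2 0.087; 0.055 -0.004 0 -3 0.087; 0.062 -0.006 0 -4 0.087; 0.070 -0.008 0 -5 0.087; 0.078 -0.010 0 -6 0.087",
)

```text
time: 2.82
position: [0.5605, -0.0298, 0.0162]
tool_rot: [1.0, -0.008, -0.001, -0.0]
ft_force: [-4.7, -1.2, 3.0]
grip_width: 0.087
grip_force: 2.3
```

```bash
python3 - <<'E'
from h import *
from rig import get_obs,cams
o=get_obs()
print(o["time"],o["ft_force"], "relS",rel(S0,np.r_[o["position"][:2],0]), o["position"],shift(o,world(S0,[[-.06,-.125,.012]])[0],S0[2]))
E
```

```text
2.8167 [-4.66987158 -1.20661743  2.95908378] relS [-0.1394143  -0.14135925 -0.08674   ] [ 0.56048596 -0.02983544  0.01624006] (array([ 77.3, -24.4,   4.1]), np.float64(-5.87))
```

Request:
servo_tool(
  moves="0.008 -0.002 0 -1 0.087; 0.016 -0.004 0.001 -2 0.087; 0.024 -0.006 0.001 -3 0.087; 0.032 -0.008 0.002 -4 0.087; 0.040 -0.010 0.002 -5 0.087; 0.048 -0.012 0.002 -5.9 0.087; 0.055 -0.014 0.002 -5.9 0.087; 0.061 -0.016 0.002 -5.9 0.087; 0.066 -0.017 0.002 -5.9 0.087; 0.070 -0.018 0.002 -5.9 0.087",
)

```text
time: 3.65
position: [0.6318, -0.0132, 0.014]
tool_rot: [0.999, 0.043, 0.0, -0.0]
ft_force: [-2.9, -0.3, -0.2]
grip_width: 0.0872
grip_force: 1.4
```

```bash
python3 - <<'E'
from h import *
from rig import get_obs,cams
o=get_obs()
print(o["time"],o["ft_force"], "relS",rel(S0,np.r_[o["position"][:2],0]), o["position"],shift(o,world(S0,[[-.05,-.14,.012]])[0],S0[2]))
cv2.imwrite("pics/w2.png",cams.camera("wrist"))
E
```

```text
3.65 [-2.89397163 -0.2936449  -0.2228859 ] relS [-0.06694978 -0.13092032 -0.08674   ] [ 0.63177371 -0.01315807  0.01403272] (array([17. ,  9.1,  2. ]), np.float64(-0.07))
```

View pics/w2.png

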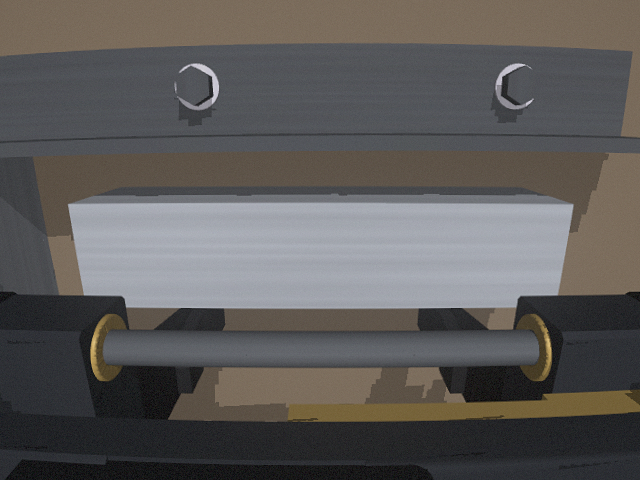

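The rail is flush with the fingers and parallel to the fence: its top edge at row 203 against the fence edge at row 150. Closing the gap slowly.

Request:
servo_tool(
  moves="0.003 0 0 0 0.087; 0.006 0 0 0 0.087; 0.009 0 0 0 0.087; 0.011 0 0 0 0.087; 0.013 0 0 0 0.087; 0.015 0 0 0 0.087; 0.016 0 0 0 0.087; 0.017 0 0 0 0.087",
)

```text
time: 4.37
position: [0.6481, -0.012, 0.0142]
tool_rot: [0.999, 0.043, -0.0, -0.0]
ft_force: [-4.1, -0.4, 0.8]
grip_width: 0.0869
grip_force: 1.6
```

Request:
servo_tool(
  moves="0.001 0 0 0 0.087; 0.002 0 0 0 0.087; 0.003 0 0 0 0.087; 0.003 0 0 0 0.087",
)

```text
time: 4.7
position: [0.649, -0.012, 0.0142]
tool_rot: [0.999, 0.043, -0.002, 0.0]
ft_force: [-6.2, -2.1, 3.6]
grip_width: 0.0869
grip_force: 3.4
```

Request:
servo_tool(
  moves="0.001 0 0 0 0.087; 0.002 0 0 0 0.087; 0.003 0 0 0 0.087; 0.004 0 0 0 0.087; 0.004 0 0 0 0.087",
)

```text
time: 5.12
position: [0.6492, -0.012, 0.0142]
tool_rot: [0.999, 0.044, -0.007, 0.0]
ft_force: [-13.8, -4.2, 8.2]
grip_width: 0.0868
grip_force: 6.8
```

```bash
python3 - <<'E'
from h import *
from rig import get_obs,cams
o=get_obs()
print(o["time"],o["ft_force"], "relS",rel(S0,np.r_[o["position"][:2],0]), o["position"],o["tool_rot"])
cv2.imwrite("pics/w3.png",cams.camera("wrist"))
E
```

```text
5.1167 [-13.80502771  -4.15310451   8.21150235] relS [-0.04952279 -0.13130215 -0.08674   ] [ 0.64916827 -0.01202873  0.01421193] [ 9.98998302e-01  4.42709580e-02 -6.51603084e-03  1.28789518e-04]
```

View pics/w3.png

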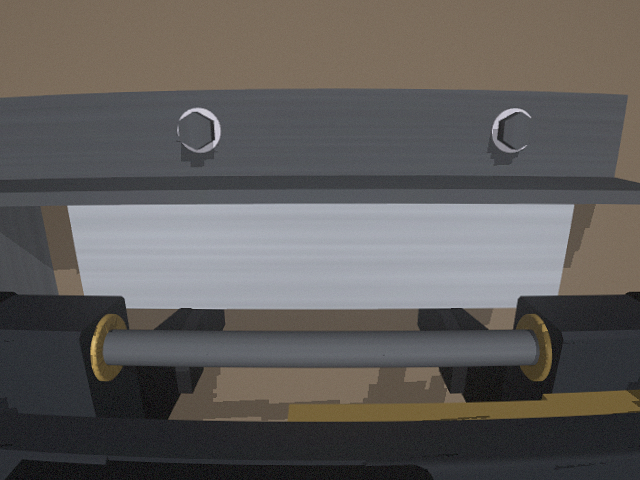

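The rail's long side is on the fence, with no gap along row 203. Its ends are at columns 68 and 574, so it is centred on the tool at set-up y ≈ -0.131 and needs +41 mm. I'll back off, lift and go to its right end.

Request:
servo_tool(
  moves="-0.015 0 0 0 0.087; -0.04 0 0 0 0.087; -0.04 0 -0.04 0 0.06; -0.04 0.04 -0.08 7 0.03; -0.02 0.08 -0.1 14 0; 0 0.11 -0.1 21 0; 0.01 0.13 -0.1 28 0; 0.02 0.145 -0.1 35 0; 0.02 0.145 -0.1 42 0; 0.02 0.145 -0.1 49 0",
)

```text
time: 6.0
position: [0.6902, -0.1568, 0.1152]
tool_rot: [0.925, -0.38, 0.003, -0.0]
ft_force: [-0.2, 0.4, 0.2]
grip_width: 0.0416
grip_force: 0.0
```

Request:
servo_tool(
  moves="0 0 0 7 0; 0 0 0 14 0; 0 0 0 21 0; 0 0 0 28 0; 0 0 0 35 0; 0 0 0 41 0; 0 0 0 41 0",
)

```text
time: 6.58
position: [0.6891, -0.1547, 0.115]
tool_rot: [0.736, -0.677, 0.002, -0.001]
ft_force: [-0.1, -1.0, -0.1]
grip_width: 0.0018
grip_force: 0.0
```

```bash
python3 - <<'E'
from h import *
from rig import get_obs,cams
o=get_obs()
print(o["time"],o["q"],o["ft_force"], "relS",rel(S0,np.r_[o["position"][:2],0]), o["position"],shift(o,world(S0,[[-.022,-.27,.014]])[0],S0[2]-np.pi/2))
E
```

```text
6.5833 [-3.78827929e-01  7.52806870e-01  1.30048241e+00  5.43969085e-04
  1.08369147e+00  2.67923166e+00] [-0.05325694 -1.01989158 -0.07327399] relS [-0.02208312 -0.27687474 -0.08674   ] [ 0.68911592 -0.1546769   0.11502871] (array([ -7. ,   0.4, 101. ]), np.float64(-0.2))
```

Joint 6 would run out of range during this push, so I'll use the half-turned equivalent.

Request:
servo_tool(
  moves="0 0 0 -7 0; 0 0 0 -14 0; 0 0 0 -21 0; 0 0 0 -28 0; 0 0 0 -35 0; 0 0 0 -42 0; 0 0 0 -49 0; 0 0 0 -56 0; 0 0 0 -63 0; 0 0 0 -70 0",
)

```text
time: 7.42
position: [0.6887, -0.1545, 0.1148]
tool_rot: [0.992, -0.127, 0.002, 0.0]
ft_force: [-1.0, 0.4, 0.4]
grip_width: 0.0001
grip_force: 0.0
```

Request:
servo_tool(
  moves="0 0 0 -7 0; 0 0 0 -14 0; 0 0 0 -21 0; 0 0 0 -28 0; 0 0 0 -35 0; 0 0 0 -42 0; 0 0 0 -49 0; 0 0 0 -56 0; 0 0 0 -63 0; 0 0 0 -70 0",
)

```text
time: 8.25
position: [0.6887, -0.1545, 0.1148]
tool_rot: [0.885, 0.465, 0.001, 0.001]
ft_force: [0.2, -0.0, 0.0]
grip_width: 0.0007
grip_force: 0.0
```

Request:
servo_tool(
  moves="0 0 0 -7 0; 0 0 0 -14 0; 0 0 0 -21 0; 0 0 0 -28 0; 0 0 0 -35 0; 0 0 0 -40 0; 0 0 0 -40 0",
)

```text
time: 8.83
position: [0.6885, -0.1545, 0.1148]
tool_rot: [0.675, 0.738, 0.001, 0.001]
ft_force: [1.1, -0.4, -0.1]
grip_width: 0.0002
grip_force: 0.0
```

```bash
python3 - <<'E'
from h import *
from rig import get_obs,cams
o=get_obs()
print(o["time"],o["q"][5],o["ft_force"], "relS",rel(S0,np.r_[o["position"][:2],0]), o["position"],shift(o,world(S0,[[-.022,-.255,.014]])[0],S0[2]+np.pi/2))
E
```

```text
8.8333 -0.46816950943074476 [ 1.10643707 -0.35966155 -0.09832238] relS [-0.02269673 -0.27667878 -0.08674   ] [ 0.68848764 -0.15453483  0.11475601] (array([ 21.8,   0.5, 100.7]), np.float64(0.14))
```

Request:
servo_tool(
  moves="0 0 0.04 0 0; 0 0 0.08 0 0; 0.005 0 0.1 0 0; 0.02 0 0.1 0 0; 0.032 0 0.1 0 0; 0.040 0 0.1 0 0; 0.045 0 0.1 0 0; 0.050 0 0.1 0 0; 0.055 0 0.1 0 0; 0.060 0 0.1 0 0",
)

```text
time: 9.67
position: [0.6841, -0.0957, 0.0165]
tool_rot: [0.676, 0.737, 0.0, 0.003]
ft_force: [-0.5, -5.3, 3.9]
grip_width: 0.0005
grip_force: 2.7
```

Request:
servo_tool(
  moves="0.004 0 0 0 0; 0.008 0 0 0 0; 0.012 0 0 0 0; 0.015 0 0 0 0; 0.018 0 0 0 0; 0.020 0 0 0 0",
)

```text
time: 10.17
position: [0.6823, -0.0762, 0.0163]
tool_rot: [0.676, 0.737, 0.0, 0.003]
ft_force: [0.3, -6.3, 4.5]
grip_width: 0.0003
grip_force: 3.0
```

```bash
python3 - <<'E'
from h import *
from rig import get_obs,cams
o=get_obs()
print(o["time"],o["ft_force"], "relS",rel(S0,np.r_[o["position"][:2],0]), o["position"])
E
```

```text
10.1667 [ 0.33119154 -6.25148313  4.52731752] relS [-0.02210755 -0.19806326 -0.08674   ] [ 0.68226404 -0.07616384  0.01629408]
```

Expected contact with the clamped tube is at about -0.1895, 8.5 mm more.

Request:
servo_tool(
  moves="0.002 0 0 0 0; 0.004 0 0 0 0; 0.006 0 0 0 0; 0.007 0 0 0 0; 0.008 0 0 0 0; 0.009 0 0 0 0; 0.010 0 0 0 0; 0.010 0 0 0 0",
)

```text
time: 10.83
position: [0.6818, -0.0699, 0.0164]
tool_rot: [0.676, 0.737, -0.001, 0.005]
ft_force: [-1.5, -13.7, 2.6]
grip_width: 0.0003
grip_force: 6.9
```

Request:
servo_tool(
  moves="0.001 0 0 0 0; 0.002 0 0 0 0; 0.003 0 0 0 0; 0.004 0 0 0 0; 0.004 0 0 0 0",
)

```text
time: 11.25
position: [0.6818, -0.0696, 0.0165]
tool_rot: [0.676, 0.737, -0.003, 0.007]
ft_force: [-0.5, -22.6, 2.3]
grip_width: 0.0002
grip_force: 11.2
```

```bash
python3 - <<'E'
from h import *
from rig import get_obs,cams
o=get_obs()
print(o["time"],o["ft_force"], "relS",rel(S0,np.r_[o["position"][:2],0]), o["position"])
cv2.imwrite("pics/w4.png",cams.camera("wrist"))
E
```

```text
11.25 [ -0.52295698 -22.61673612   2.3399778 ] relS [-0.02195407 -0.19149768 -0.08674   ] [ 0.68184816 -0.06960964  0.01651785]
```

View pics/w4.png

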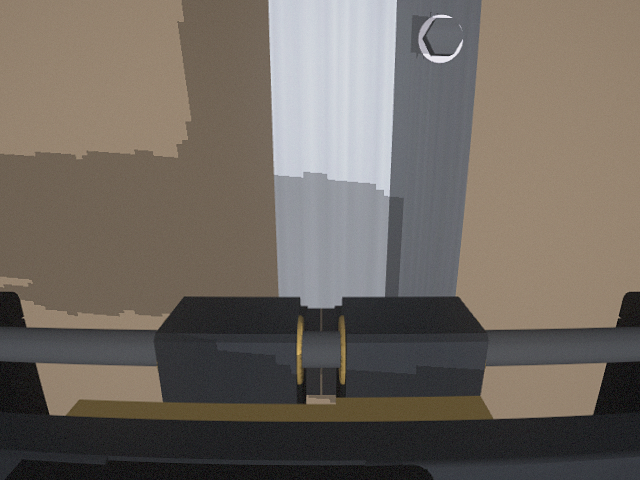

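Contact: the tool stopped at -0.1915 while the force rose to 22 N, and the tube lies alongside the fence (shared edge at columns 387–396). I'll retreat and finish with a squaring two-finger push on the side.

Request:
servo_tool(
  moves="-0.015 0 0 0 0; -0.04 0 0 0 0; -0.04 0 -0.04 0 0; -0.04 0 -0.08 7 0.03; -0.04 -0.03 -0.1 14 0.06; -0.03 -0.06 -0.1 21 0.087; 0 -0.08 -0.1 28 0.087; 0.03 -0.09 -0.1 35 0.087; 0.06 -0.09 -0.1 42 0.087; 0.085 -0.09 -0.1 49 0.087",
)

```text
time: 12.13
position: [0.5805, 0.0189, 0.1147]
tool_rot: [0.922, 0.386, -0.0, -0.001]
ft_force: [-1.3, -1.2, 1.0]
grip_width: 0.0395
grip_force: 0.0
```

Request:
servo_tool(
  moves="0 0 0 7 0.087; 0 0 0 14 0.087; 0 0 0 21 0.087; 0 0 0 28 0.087; 0 0 0 35 0.087; 0 0 0 41 0.087; 0 0 0 41 0.087",
)

```text
time: 12.72
position: [0.582, 0.0174, 0.1144]
tool_rot: [0.999, 0.041, -0.0, -0.001]
ft_force: [-0.0, 0.1, 0.2]
grip_width: 0.0835
grip_force: 0.0
```

```bash
python3 - <<'E'
from h import *
from rig import get_obs,cams
o=get_obs()
print(o["time"],o["grip_width"], "relS",rel(S0,np.r_[o["position"][:2],0]), o["position"],shift(o,world(S0,[[-.09,-.095,.014]])[0],S0[2]))
E
```

```text
12.7167 0.08345783652478929 relS [-0.11389457 -0.09616679 -0.08674   ] [0.58199467 0.01739792 0.11441577] (array([ 23.9,  -1.1, 100.4]), np.float64(-0.22))
```

Request:
servo_tool(
  moves="0 -0.001 0.04 -0.2 0.087; 0 -0.001 0.08 -0.2 0.087; 0 -0.001 0.1 -0.2 0.087; 0.02 -0.001 0.1 -0.2 0.087; 0.038 -0.001 0.1 -0.2 0.087; 0.050 -0.001 0.1 -0.2 0.087; 0.057 -0.001 0.1 -0.2 0.087; 0.061 -0.001 0.1 -0.2 0.087; 0.065 -0.001 0.1 -0.2 0.087; 0.067 -0.001 0.1 -0.2 0.087",
)

```text
time: 13.55
position: [0.6461, 0.0234, 0.014]
tool_rot: [0.999, 0.045, -0.003, -0.0]
ft_force: [-6.8, -1.8, 3.8]
grip_width: 0.0866
grip_force: 3.5
```

Request:
servo_tool(
  moves="0.001 0 0 0 0.087; 0.002 0 0 0 0.087; 0.003 0 0 0 0.087; 0.004 0 0 0 0.087; 0.005 0 0 0 0.087; 0.005 0 0 0 0.087",
)

```text
time: 14.05
position: [0.6459, 0.0235, 0.014]
tool_rot: [0.999, 0.045, -0.009, -0.0]
ft_force: [-12.1, -3.5, 10.2]
grip_width: 0.0871
grip_force: 6.3
```

```bash
python3 - <<'E'
from h import *
from rig import get_obs,cams
o=get_obs()
print(o["time"],o["ft_force"], "relS",rel(S0,np.r_[o["position"][:2],0]), o["position"])
cv2.imwrite("pics/w5.png",cams.camera("wrist"))
E
```

```text
14.05 [-12.09137027  -3.51132594  10.20324755] relS [-0.04971977 -0.09562034 -0.08674   ] [0.64588086 0.02350186 0.0140181 ]
```

View pics/w5.png

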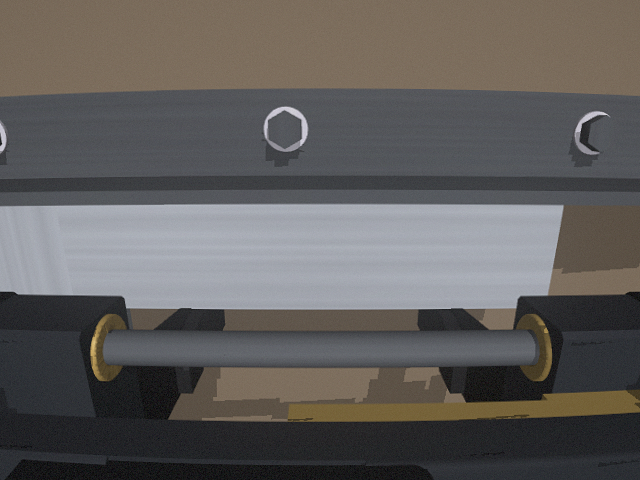

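Flush with the fence (row 204), and it meets the clamped tube with no gap at column ~62. I'll back off clear and take one last check.

Request:
servo_tool(
  moves="-0.015 0 0 0 0.087; -0.04 0 0 0 0.087; -0.06 0 0 0 0.087; -0.06 0 -0.04 0 0.087; -0.06 0 -0.08 0 0.087; -0.06 0.04 -0.12 0 0.087; -0.06 0.08 -0.15 0 0.087; -0.08 0.12 -0.15 0 0.087; -0.08 0.16 -0.15 0 0.087; -0.08 0.2 -0.15 0 0.087",
)

```text
time: 14.93
position: [0.5904, -0.1669, 0.1658]
tool_rot: [0.999, 0.045, 0.001, 0.0]
ft_force: [1.1, -0.9, -0.6]
grip_width: 0.0868
grip_force: 0.0
```

Request:
servo_tool(
  moves="0 0.04 0 0 0.087; 0 0.08 0 0 0.087; 0 0.12 0 0 0.087; 0 0.16 0 0 0.087; 0 0.16 0 0 0.087; 0 0.16 0 0 0.087",
)

```text
time: 15.43
position: [0.6046, -0.3277, 0.1635]
tool_rot: [0.999, 0.042, 0.0, -0.0]
ft_force: [-0.4, 0.0, 0.4]
grip_width: 0.0869
grip_force: 0.0
```

```bash
python3 - <<'E'
from rig import cams
import cv2
a=cams.camera("top")[155:275,235:395]
cv2.imwrite("pics/c2.png",cv2.resize(a,None,fx=5,fy=5,interpolation=cv2.INTER_CUBIC))
E
```

```text
(no output)
```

View pics/c2.png

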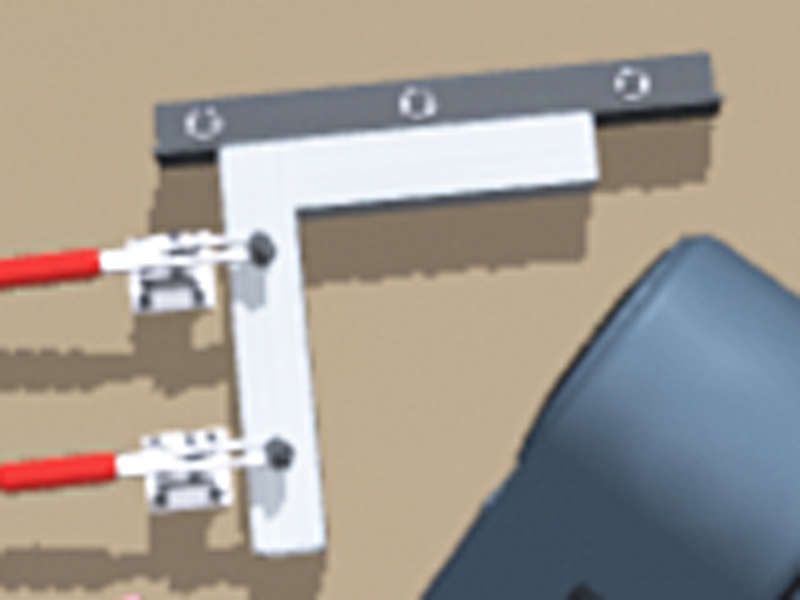

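The rail closes the corner with no visible gap at the fence or at the clamped tube (x ≈ 290), and the arm is clear. Handing in.

```bash
python3 -c "
from rig import job
print(job.hand_in())"
```

```text
the job is handed in; nothing more can be done
None
```

The loose tube was pushed flat against the fence and butted against the clamped tube with no visible gap at either, the arm was moved clear, and the job is handed in; hand-in returned no verdict.

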